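# Seat and clamp a well plate on the plate shaker

## Robot

A 7-joint arm with a two-finger parallel gripper is mounted at the origin on a cart in front of the work surface, level with it; the furniture and walls round the work are solid. World frame = base frame: x ahead of the robot, y to its left, z up, the work surface at z = 0. Lengths are in m, angles in rad, forces in N, time in s.
With the tool pointing down it reaches from about 0.4 to 0.9 m from the base axis. Payload 5.6 kg.
Tool frame: the origin (TCP) lies midway between the tips of the shut fingers; the grasp point (between the pads) lies 19 mm behind it; y points along the fingers, z is the direction in which the jaws open and shut, and the axes are right-handed (so a half turn about y gives the same grasp; the last joint's range is limited). The gripper opens to 92 mm and grips with 3 to 60 N. Pads are 20 mm wide; open, the fingers measure 128 mm over their backs; the gripper's body (75 mm by 189 mm) begins 69 mm behind the grasp point.
Start: joints at [-1.185, 0.468, -0.012, 1.603, 0.006, 1.071, -0.056], TCP at [0.27, 0.591, 0.215] pointing down, gripper open.
Joint ranges: [-2.53, 2.53], [-0.31, 2.02], [-1.57, 1.55], [0.28, 2.44], [-1.29, 4.43], [0.15, 1.84], [-2.92, 2.92]. Speed limits (rad/s): [2.57, 2.57, 3.14, 3.14, 3.14, 3.14, 3.14].

## Interface

Orientations are given as a 3x3 rotation matrix whose columns are the frame's x, y, z axes.
In Python, from station import env, effector, solver, viewer, workorder, search_frame, tip_of gives the robot as it stands. Calls block until the motion is done:
- env.reach(position, orientation): joint-space move of the TCP to a pose.
- env.movel(position, frame=None, rate=0.15): straight line of the TCP; frame=None keeps the orientation; rate is the mean speed in m/s.
- env.goto_joints(angles): joint-space move.
- effector.release() and effector.grasp(squeeze=None): open the fingers fully, or close them until they stop; squeeze is the grip in N (None keeps the last).
- env.pause(seconds).
- solver.inverse_kinematics(position, orientation): joint angles nearest the present ones, or None.
- env.sense(): the state.
- viewer.read_camera(name): name is "side" or "top"; returns (picture, depth): 400x640x3 uint8, red, green, blue; 400x640 float32, m along the optical axis (not along the pixel's ray), 0 where there is no reading.
- viewer.camera_info(name): a dict with "intrinsics" (3x3 intrinsics, pixels), "eye" and "rotation" of the camera in the world. Camera axes: x right, y up, looking along -z (the intrinsics and any distortion apply to the point x, -y, -z); pixel columns grow to the right and rows downward; lengths in m; the calibration is good to about 2 mm. A picture is of the moment at which its call begins. camera_info takes no time and is no camera call.
A pose or a line that the arm cannot do raises env.PlanningError and nothing moves.
- workorder.finish_job(): hands the job in, once; it reports no verdict.
Trained networks look in the newest picture that a camera, given by its name, has taken for a name from the list of things; names that differ only in an ending like _2 or _b are one class to them, and where a whole thing is asked for, a point or a joint stands for the part that bears it (a point fixed in the world has none). Each returns a list of dicts, best first, with "score" (0 to 1); they miss things now and then, are a little off and sometimes report something else, mostly with a low value. They report only what shows in the picture. A call takes as long as a camera call. They do not tell look-alikes from the thing itself.
- search_frame(camera, name): "at" ([x, y, z] in m, in world coordinates, good to about 4 mm: the middle of the surface that is visible of it).
- tip_of(camera, name): "at" ([x, y, z] in m, in world coordinates, good to about 4 mm: a listed point, or the origin of a listed thing).
The state is a dict: "t": time; "joint_positions": joint angles; "joint_velocities": joint speeds; "tau": joint torques, N m; "ee_pos": TCP position; "tcp_rot": TCP orientation; "wrist_force": force on the tool from outside, world axes, zero at the start; "moment": the same for the moment, N m; "gripper_width": finger opening in m.
Only numpy, scipy, OpenCV 4.12 (cv2) and the standard library are available. Lean on these libraries where they do the work, as an engineer would, in place of code of your own. Each camera call takes 0.05 s, during which the arm holds its last target.

## Task

A well plate has been put down carelessly on the plate shaker. Push it along the platform with your fingertips, without lifting it, until it sits square and fully home against both black stops, the rear fence and the right-hand stop. Only then push the open clamp lever round by its upright orange pin, without gripping the pin, until the blue jaw has closed fully over the plate's free corner; leave the tube rack, timer and blue-capped bottle where they are.

Things in the scene. Friction and masses are not known exactly. Their poses are not given: they have to be found in the camera images.
- shaker: Microplate shaker fixed to the worktop: white housing, flat aluminium platform 220 mm (its x) by 290 mm (its y), its top 75 mm above the origin. Origin: centre of its underside, on the worktop. At zero yaw its panel faces the robot; x points to its rear, y to its left, z up. The platform carries two black stops and a swinging clamp.
- rear_fence (a point): Middle of the foot of the rear fence's inner face, on the platform (shaker frame: x 85, y -51.1, z 75 mm; shaker's axes). The fence is a black bar 124 mm long along y, 8 mm thick, 11 mm high, smooth; the plate's rear long side goes against it.
- right_stop (a point): Middle of the foot of the right-hand stop's inner face, on the platform (shaker frame: x 42.25, y -115, z 75 mm; shaker's axes). The stop is a black bar 70 mm long along x, 8 mm thick, 11 mm high, smooth; the plate's right short side goes against it.
- plate: White 96-well plate, rigid, 85.5 mm (its x) by 127.8 mm (its y) by 14.4 mm high, about 50 to 110 g, loose on the platform. Origin: centre of its underside. Its axes match the shaker's when it is home; it starts 20 to 60 mm short of home along x, 15 to 40 mm along y, and askew by up to about 0.3 rad.
- nest_home (a point): Point on the platform's top where the plate's origin lies when the plate is home against both stops (shaker frame: x 42.25, y -51.1, z 75 mm; shaker's axes).
- clamp (a joint): Swing of the corner clamp about an upright axis, rad: 0 = fully open, arm out to the left; 1.222 = closed on its own stop, blue jaw round the front left corner of a plate that is home (0.7 mm play). Grows anticlockwise seen from above; starts at 0 to 0.15. Light friction (about 1 N at the pin); stays where left; cannot close fully on a plate that is not home.
- clamp_hinge (a point): Point on the clamp's upright axis, at the platform's top (shaker frame: x 95, y 108.3, z 75 mm). A round steel boss 22 mm high stands here; a flat steel arm (14 mm wide, its top 10 mm above the platform) runs from it to the blue jaw, whose two legs are 28 mm long, 5 mm thick, tops 15 mm above the platform.
- clamp_pin (a point): Middle of the clamp's upright orange pin: 10 mm thick, standing from 15 to 40 mm above the platform (this point 27.5 mm above it), 135.7 mm from the clamp's axis. Seen from the axis it lies, in the shaker frame, 149 degrees from x towards y when the clamp is at 0, and 219 degrees when closed.
- tube_rack: Turquoise rack with six capped tubes, 56 by 170 by 84 mm high, on the worktop to the left of the shaker. Bystander. Origin: centre of its underside.
- timer: White bench timer, 66 by 62 by 19 mm, lying on the worktop at the front left. Bystander. Origin: centre of its underside.
- blue_cap_bottle: White plastic bottle with a blue cap, 62 mm in diameter, 137 mm high, to the right of the shaker. Bystander. Origin: centre of its underside.
Not all that is in view belongs to the job. There is more than one size of the plate; the one meant has the size given above.

How it is judged:
By the outcome, as a careful person would: the job done as asked, in the order asked, and still so for the second after the job is handed in, with the robot touching nothing.
It also fails if it takes over 64 s, if anything falls off the work surface, if the arm or the gripper's body presses on something with over 40 N, if the wrist force passes 120 N, or if a joint passes its speed limit or range.

## Working session

There is one attempt and no reset: what is moved stays moved. The work goes in short steps, each a Python script; the robot and the scene stay as the last script left them, time stands still between calls to the robot, and variables do not carry over. Pictures are saved under pics/ and viewed, and the job is handed in when it is done.

```bash
ls; mkdir -p pics
python3 - <<'E'
from station import env, effector, solver, viewer, workorder, search_frame, tip_of
import cv2, numpy as np
s=env.sense(); print(s['t'],s['ee_pos'],s['tcp_rot'],s['gripper_width'])
for c in ['side','top']:
    p,d=viewer.read_camera(c); cv2.imwrite(f'pics/{c}0.png',p[:,:,::-1]); np.save(f'{c}0_d.npy',d); 
    i=viewer.camera_info(c); print(c,i)
    for n in ['shaker','plate','rear_fence','right_stop','nest_home','clamp_hinge','clamp_pin']:
        print(n,[(round(r['score'],2),np.round(r['at'],4).tolist()) for r in tip_of(c,n)[:3]])
print(env.sense()['t'])
E
```

```text
pics
0.0 [0.2700843  0.59059283 0.21362484] [[ 9.09445043e-01 -6.22116252e-04  4.15823674e-01]
 [-4.15824117e-01 -1.68784032e-03  9.09443487e-01]
 [ 1.36064390e-04 -9.99998382e-01 -1.79368896e-03]] 0.09194216723593666
side {'intrinsics': array([[422.86704269,   0.        , 317.64537046],
       [  0.        , 422.86704269, 205.81670941],
       [  0.        ,   0.        ,   1.        ]]), 'eye': array([ 0.10237366, -0.97923846,  0.60768576]), 'rotation': array([[ 0.92129325,  0.17993852, -0.34473305],
       [-0.38805968,  0.36826867, -0.84485967],
       [-0.02506841,  0.91214051,  0.40911032]])}
shaker [(0.69, [0.592, 0.1425, -0.0005])]
plate [(0.59, [0.5898, 0.1147, 0.0744]), (0.56, [0.5053, -0.0929, -0.0004])]
rear_fence [(0.97, [0.6696, 0.0893, 0.0718]), (0.34, [0.6223, 0.0258, 0.0743])]
right_stop [(0.72, [0.6218, 0.0279, 0.0758])]
nest_home [(0.84, [0.6276, 0.093, 0.0759]), (0.74, [0.6958, 0.2433, 0.0737])]
clamp_hinge [(0.8, [0.695, 0.2443, 0.0747])]
clamp_pin []
top {'intrinsics': array([[390.62747348,   0.        , 320.14821311],
       [  0.        , 390.62747348, 201.54951109],
       [  0.        ,   0.        ,   1.        ]]), 'eye': array([0.50890018, 0.08476696, 1.09500921]), 'rotation': array([[ 0.02374233,  0.99819501, -0.0551636 ],
       [-0.9996464 ,  0.02304353, -0.01326952],
       [-0.0119744 ,  0.05545915,  0.99838915]])}
shaker [(0.92, [0.5922, 0.143, 0.0028])]
plate [(0.84, [0.5084, -0.0886, 0.0006]), (0.67, [0.5886, 0.1164, 0.0738])]
rear_fence [(0.59, [0.6697, 0.0886, 0.0746]), (0.16, [0.4416, 0.4286, -0.0024])]
right_stop [(0.82, [0.6154, 0.0273, 0.0771])]
nest_home [(0.63, [0.6243, 0.0898, 0.0749])]
clamp_hinge [(0.92, [0.6942, 0.2426, 0.0769])]
clamp_pin [(0.92, [0.58, 0.3214, 0.1028])]
0.8
```

View pics/top0.png

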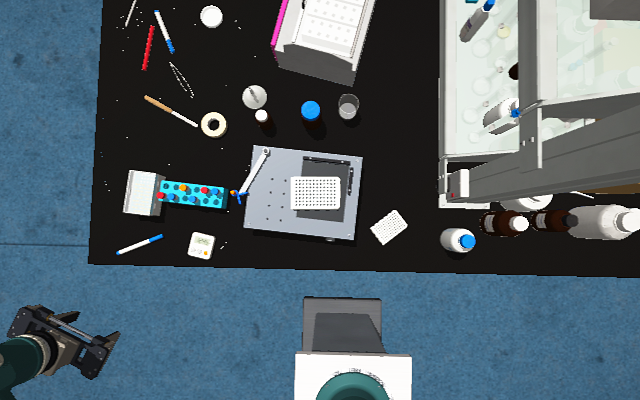

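View pics/side0.png

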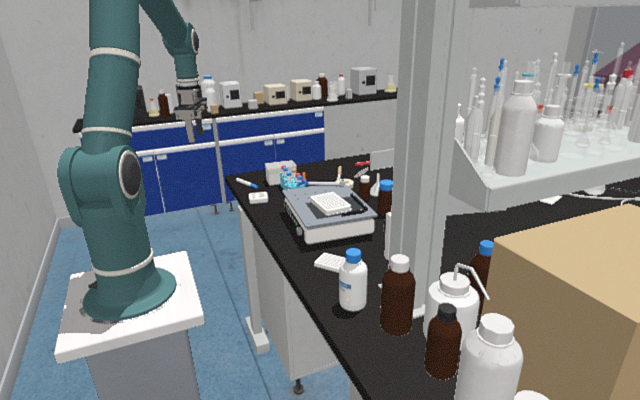

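Run:
```python
import cv2
p=cv2.imread('pics/top0.png')
cv2.imwrite('pics/crop0.png',cv2.resize(p[130:255,215:415],None,fx=4,fy=4,interpolation=cv2.INTER_CUBIC))
```

```text
(no output)
```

View pics/crop0.png

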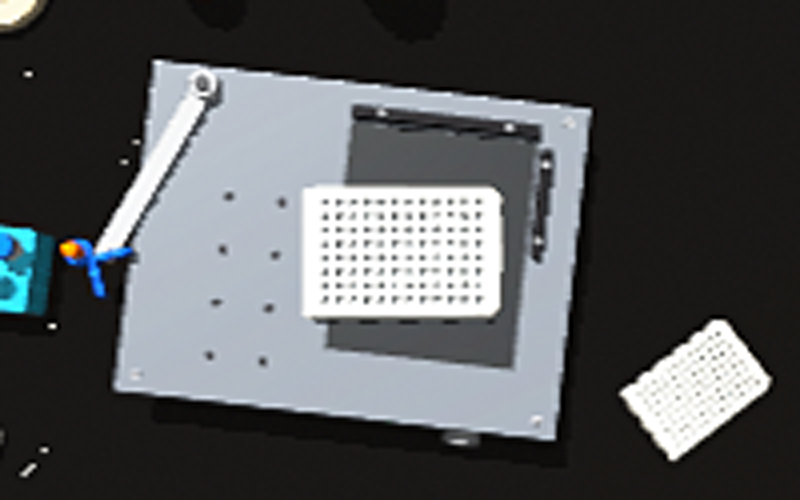

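```bash
cat > loc.py <<'E'
import numpy as np, cv2
from station import viewer
I=viewer.camera_info('top'); K=I['intrinsics'];R=I['rotation'];eye=I['eye']
def px2w(uv,z):
    uv=np.atleast_2d(uv).astype(float)
    c=np.c_[(uv[:,0]-K[0,2])/K[0,0],-(uv[:,1]-K[1,2])/K[1,1],-np.ones(len(uv))]
    r=c@R.T
    return eye+r*((z-eye[2])/r[:,2])[:,None]
def w2px(P):
    c=(np.atleast_2d(P)-eye)@R
    return np.c_[K[0,2]+K[0,0]*c[:,0]/-c[:,2],K[1,2]-K[1,1]*c[:,1]/-c[:,2]]
def dmap(d):
    v,u=np.mgrid[:400,:640]
    c=np.stack([(u-K[0,2])/K[0,0],-(v-K[1,2])/K[1,1],-np.ones_like(u,float)],-1)*d[...,None]
    return c@R.T+eye
E
python3 - <<'E'
from loc import *
p=cv2.imread('pics/top0.png'); d=np.load('top0_d.npy'); W=dmap(d)
roi=np.zeros((400,640),np.uint8); roi[140:245,220:370]=1
zz=W[...,2]
print('platform z',np.median(zz[200:230,260:285]),'plate z',np.median(zz[185:200,305:330]), 'table',np.median(zz[240:255,300:350]))
plat=((zz>0.06)&(roi>0)).astype(np.uint8)
plat[:,:236]=0
n,l,st,_=cv2.connectedComponentsWithStats(plat); k=1+st[1:,4].argmax()
m=(l==k).astype(np.uint8); m=cv2.morphologyEx(m,cv2.MORPH_OPEN,np.ones((9,9)))
c=max(cv2.findContours(m,0,1)[0],key=cv2.contourArea)
P=px2w(c[:,0],0.075)[:,:2]
r=cv2.minAreaRect((P*1000).astype(np.float32)); print('platform',r)
g=p.min(2)
m=((g>200)&(roi>0)&(zz>0.08)).astype(np.uint8); m=cv2.morphologyEx(m,cv2.MORPH_CLOSE,np.ones((5,5)));m=cv2.morphologyEx(m,cv2.MORPH_OPEN,np.ones((15,15)))
c=max(cv2.findContours(m,0,1)[0],key=cv2.contourArea)
r=cv2.minAreaRect((px2w(c[:,0],0.0894)[:,:2]*1000).astype(np.float32)); print('plate',r)
m=((g>180)).astype(np.uint8); m[:,:365]=0;m[:,412:]=0;m[:205]=0;m[250:]=0
c=max(cv2.findContours(m,0,1)[0],key=cv2.contourArea)
r=cv2.minAreaRect((px2w(c[:,0],0.012)[:,:2]*1000).astype(np.float32)); print('decoy',r)
# rack region top
q=W[175:215,150:232].reshape(-1,3); q=q[q[:,2]>0.05]; print('rack z max',np.percentile(q[:,2],[50,95,99,100]), q[:,1].min())
q=W[175:200,226:246].reshape(-1,3); print(q[q[:,2]>0.085].round(3)[:40])
E
```

```text
platform z 0.0752133459868276 plate z 0.08799007973761963 table 0.00027707064251603075
platform ((590.18896484375, 146.6386260986328), (295.6649169921875, 219.52145385742188), 84.91123962402344)
plate ((587.6981811523438, 110.78620147705078), (80.33316802978516, 121.6461181640625), 1.3338065147399902)
decoy ((503.89276123046875, -91.72472381591797), (58.69105529785156, 87.5119857788086), 38.07170867919922)
rack z max [0.0548357  0.08494188 0.08853929 1.09500921] 0.08476695584841967
[[0.509 0.085 1.095]
 [0.611 0.295 0.087]
 [0.606 0.295 0.086]
 [0.603 0.297 0.089]
 [0.601 0.3   0.085]
 [0.601 0.297 0.086]
 [0.598 0.302 0.087]
 [0.598 0.299 0.086]
 [0.598 0.297 0.086]
 [0.598 0.294 0.087]
 [0.509 0.085 1.095]
 [0.595 0.302 0.085]
 [0.595 0.299 0.087]
 [0.595 0.297 0.085]
 [0.509 0.085 1.095]
 [0.593 0.294 0.086]
 [0.587 0.321 0.114]
 [0.587 0.318 0.115]
 [0.589 0.322 0.089]
 [0.589 0.319 0.091]
 [0.589 0.317 0.089]
 [0.59  0.315 0.087]
 [0.59  0.304 0.087]
 [0.59  0.302 0.086]
 [0.59  0.297 0.085]
 [0.585 0.324 0.112]
 [0.584 0.32  0.117]
 [0.585 0.318 0.116]
 [0.585 0.317 0.111]
 [0.586 0.317 0.097]
 [0.587 0.317 0.088]
 [0.587 0.314 0.09 ]
 [0.587 0.307 0.086]
 [0.587 0.302 0.085]
 [0.588 0.294 0.087]
 [0.582 0.323 0.117]
 [0.582 0.321 0.116]
 [0.582 0.318 0.116]
 [0.582 0.316 0.113]
 [0.583 0.315 0.106]]
```

```bash
cat > h.py <<'E'
import numpy as np
from station import env, effector, solver, viewer, workorder, search_frame, tip_of
src=np.array([[0,0],[85,-51.1],[42.25,-115],[42.25,-51.1],[95,108.3]])/1000
dst=np.array([[.592,.1428],[.6697,.089],[.6186,.0276],[.626,.0914],[.6946,.2434]])
a=src-src.mean(0);b=dst-dst.mean(0)
YAW=np.arctan2((a[:,0]*b[:,1]-a[:,1]*b[:,0]).sum(),(a*b).sum())
c,s=np.cos(YAW),np.sin(YAW); R2=np.array([[c,-s],[s,c]]); O=dst.mean(0)-R2@src.mean(0)
def P(x,y,z): # shaker mm -> world m
    return np.r_[R2@np.array([x,y])/1000+O, z/1000]
def S(w): return R2.T@(np.asarray(w)[:2]-O)*1000
def Rt(phi=0.): # tool x at angle phi (rad) in shaker frame
    q=YAW+phi; x=np.array([np.cos(q),np.sin(q),0]); y=np.array([0,0,-1.]); return np.c_[x,y,np.cross(x,y)]
def F(): 
    f=env.sense()['wrist_force']; return np.r_[R2.T@f[:2],f[2]]
def st(m=''):
    q=env.sense(); print(m,'t%.2f'%q['t'],'S',S(q['ee_pos']).round(1),'z%.4f'%q['ee_pos'][2],'F',F().round(2),'w%.3f'%q['gripper_width'])
E
python3 - <<'E'
from h import *
print(YAW,O,(dst-(src@R2.T+O))*1000)
print('plate S',S([.5877,.1108]),S([.589,.1155]))
for q in [P(-75,-27,85),P(-11,-27,85),P(42,60,85),P(42,10,85)]: print(solver.inverse_kinematics(q,Rt()))
for th in [149,184,219]:
  for sg in (0,np.pi):
    t=np.radians(th-6); q=P(95+135.7*np.cos(t),108.3+135.7*np.sin(t),100); print(th,sg,solver.inverse_kinematics(q,Rt(t+np.pi/2+sg)))
st()
E
```

```text
-0.09970374526198827 [0.58971067 0.14577743] [[ 2.28933108 -2.97742786]
 [ 0.49789116  2.52957828]
 [-1.70389932  0.45695481]
 [-0.66441827  0.67430153]
 [-0.41890465 -0.68340676]]
plate S [  1.48092219 -35.00385863] [  2.3066344  -30.19780002]
[-0.42832429  0.44176994  0.15125687  2.00889371 -0.10042691  0.69783693
  1.25675153]
[-0.37541104  0.52548898  0.14672857  1.8615729  -0.10643003  0.76204008
  1.29997557]
[-0.40892833  0.63793421  0.07509983  1.64943329 -0.05917647  0.85644224
  1.16132836]
[-0.36611179  0.61214513  0.11014849  1.70012373 -0.08539158  0.83399637
  1.25270159]
149 0 [-0.86185863  0.67274379  0.43775971  1.61973143 -0.33715191  0.92484675
 -1.048462  ]
149 3.141592653589793 [-0.44540715  0.65328741 -0.17069072  1.58716728  0.13090442  0.91235268
  1.7342938 ]
184 0 [-0.74180288  0.5608971   0.33604688  1.78737266 -0.23926764  0.83332013
 -0.42625326]
184 3.141592653589793 [-0.28892627  0.56956486 -0.2724192   1.75447603  0.19539441  0.8440292
  2.35623639]
219 0 [-0.57915077  0.53196728  0.28591164  1.82637138 -0.19860766  0.81110299
  0.2829572 ]
219 3.141592653589793 [-1.20120989  0.99778851  1.33742114  1.86343869 -1.05542765  1.22125508
 -2.16515155]
 t0.80 S [-362.2  411.4] z0.2147 F [0.22 0.35 0.18] w0.092
```

Run:
```python
from h import *; from loc import *
p=cv2.imread('pics/top0.png')
# per-edge line fit: subpixel gray gradient along platform edges using model edges
g=cv2.cvtColor(p,cv2.COLOR_BGR2GRAY).astype(np.float32)
from scipy.ndimage import map_coordinates
def edge(a,b,n,z=75,half=12,npts=60,t0=.1,t1=.9):
    out=[]
    for t in np.linspace(t0,t1,npts):
        q=np.array(a)*(1-t)+np.array(b)*t
        k=np.arange(-half,half+.1,.5); pts=np.array([P(*(q+np.array(n)*kk),z) for kk in k])
        uv=w2px(pts); v=map_coordinates(g,[uv[:,1],uv[:,0]],order=1)
        dv=np.abs(np.gradient(v)); i=dv.argmax(); w=dv[max(0,i-3):i+4]; kk=(k[max(0,i-3):i+4]*w).sum()/w.sum()
        out.append((t,kk,dv[i]))
    o=np.array(out); L=np.hypot(*(np.array(b)-a)); A=np.polyfit(o[:,0]-.5,o[:,1],1)
    r=o[:,1]-np.polyval(A,o[:,0]-.5); ok=abs(r)<1.5; A=np.polyfit(o[ok,0]-.5,o[ok,1],1)
    return 'off %.2f ang %.4f n%d'%(A[1],A[0]/L,ok.sum())
print('front',edge([-110,-145],[-110,145],[1,0]))
print('rear',edge([110,-145],[110,145],[1,0],t1=.8))
print('right',edge([-110,-145],[110,-145],[0,1]))
print('left',edge([-110,145],[110,145],[0,1],t0=.05,t1=.35))
```

```text
front off 1.08 ang -0.0095 n57
rear off -0.11 ang -0.0106 n60
right off -1.32 ang 0.0097 n60
left off -1.40 ang 0.0049 n60
```

```bash
python3 - <<'E'
t=open('h.py').read()
t=t.replace("def P(x","O=O+R2@np.array([.5,-1.35])/1000; YAW=-.0899; c,s=np.cos(YAW),np.sin(YAW); R2=np.array([[c,-s],[s,c]])\ndef P(x",1)
t+='''
def push(dx,dy,maxd,thr,step=2.0,rate=0.05,ax=None,z=None):
    """step along unit (dx,dy) in the shaker frame until the opposing force rises by thr"""
    f0=F(); p0=env.sense()['ee_pos']; s0=S(p0); z=p0[2]*1000 if z is None else z
    k=0
    while k<maxd:
        k=min(k+step,maxd); env.movel(P(s0[0]+dx*k,s0[1]+dy*k,z),rate=rate)
        df=F()-f0; opp=-(df[0]*dx+df[1]*dy)
        if opp>thr: print('contact at',k,df.round(2)); return True
    print('no contact',k,df.round(2)); return False
'''
open('h.py','w').write(t)
E
python3 - <<'E'
from h import *
print('plate S',S([.5877,.1108]),S([.589,.1155]))
env.reach(P(-75,-33,150),Rt()); st('above')
env.movel(P(-75,-33,82),rate=.15); st('down')
p,d=viewer.read_camera('top'); import cv2; cv2.imwrite('pics/c1.png',cv2.resize(p[130:255,215:415,::-1],None,fx=4,fy=4))
st()
E
```

```text
plate S [  0.65094648 -33.66185791] [  1.52373563 -28.8641252 ]
above t2.73 S [-75.  -31.9] z0.1501 F [0.26 0.24 0.22] w0.092
down t3.33 S [-74.7 -32.6] z0.0823 F [0.64 0.17 0.44] w0.092
 t3.38 S [-74.3 -32.5] z0.0828 F [-0.37 -0.24  0.06] w0.092
```

View pics/c1.png

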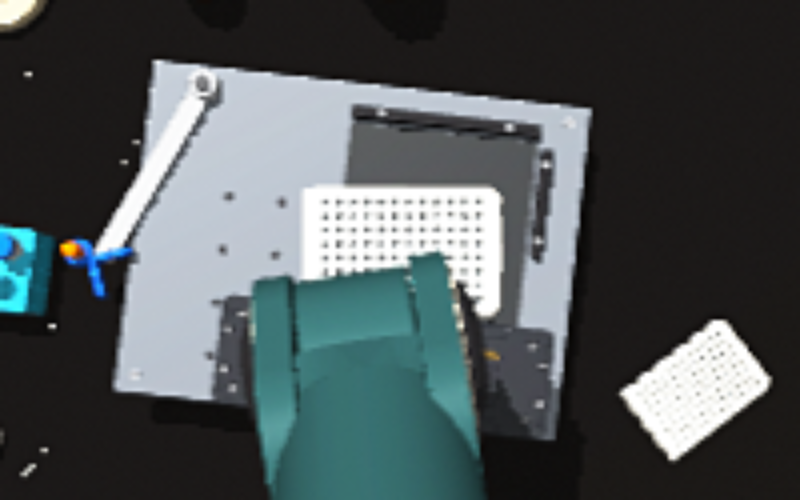

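Run:
```python
from h import *
env.movel(P(-22,-32,82),rate=.05); st('near')
push(1,0,18,4,step=1.5,rate=.05); st('end')
```

```text
near t4.59 S [-22.3 -31.9] z0.0820 F [ 0.29 -0.34  0.23] w0.092
contact at 13.5 [-5.65  1.6   1.51]
end t6.84 S [-10.1 -31.9] z0.0816 F [-5.36  1.26  1.74] w0.092
```

Run:
```python
from h import *
push(1,0,3,8,step=.7,rate=.05); st()
env.movel(P(-40,-32,82),rate=.15)
env.movel(P(-40,-32,125),rate=.2)
effector.grasp(10); st('shut')
env.movel(P(42,75,125),rate=.25)
import cv2; p,d=viewer.read_camera('top'); cv2.imwrite('pics/c2.png',cv2.resize(p[130:255,215:415,::-1],None,fx=4,fy=4))
env.movel(P(42,75,82),rate=.15); st('down')
env.movel(P(42,45,82),rate=.06); st()
```

```text
no contact 3 [-4.19 -1.49  2.87]
 t8.09 S [-10. -32.] z0.0810 F [-9.55 -0.23  4.61] w0.092
shut t10.17 S [-40. -32.] z0.1250 F [ 0.19 -0.71 -0.74] w0.000
down t11.34 S [41.8 74.1] z0.0820 F [-0.1   0.1   0.87] w0.001
 t11.99 S [42.1 45. ] z0.0821 F [0.61 0.58 0.86] w0.000
```

View pics/c2.png

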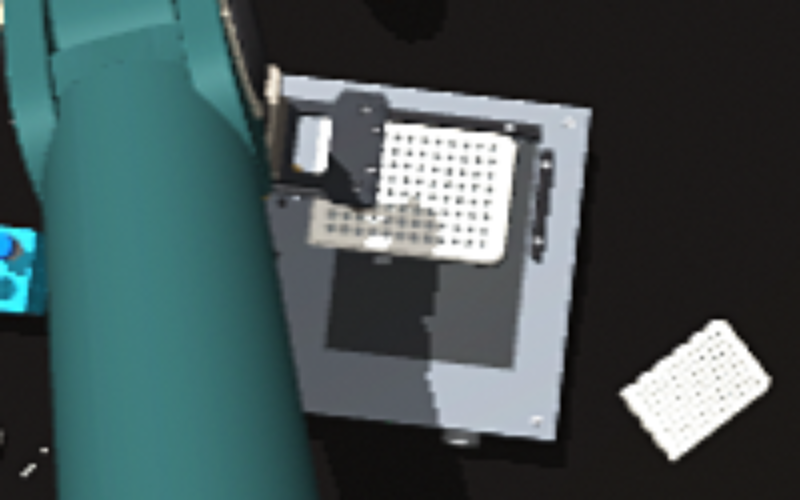

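Run:
```python
from h import *
push(0,-1,35,4,step=1.5,rate=.05); st('end')
push(0,-1,1.5,8,step=.7,rate=.05); st('end')
```

```text
contact at 19.5 [-0.33  4.38 -0.37]
end t15.24 S [42. 27.] z0.0823 F [0.28 4.96 0.49] w0.000
no contact 1.5 [ 0.16  0.98 -0.93]
end t15.99 S [42. 27.] z0.0826 F [ 0.44  5.93 -0.45] w0.000
```

Run:
```python
from h import *
env.movel(P(42,50,82),rate=.15)
env.movel(P(42,50,125),rate=.25)
env.movel(P(-45,-51,125),rate=.3)
effector.release()
env.movel(P(-45,-51,82),rate=.2); st('down')
env.movel(P(-16,-51,82),rate=.1)
push(1,0,9,5,step=1.2,rate=.05); st('end')
env.movel(P(-40,-51,82),rate=.15)
env.movel(P(-40,-51,150),rate=.3)
env.reach(P(-120,150,190),Rt()); st()
import cv2; p,d=viewer.read_camera('top'); cv2.imwrite('pics/top3.png',p[:,:,::-1]);cv2.imwrite('pics/c3.png',cv2.resize(p[130:255,215:415,::-1],None,fx=4,fy=4))
```

```text
down t18.97 S [-45.5 -51.2] z0.0816 F [ 0.46  0.76 -0.15] w0.092
contact at 8.4 [-6.77 -0.65  3.38]
end t21.16 S [-10.1 -51. ] z0.0820 F [-7.14 -0.06  2.9 ] w0.092
 t22.78 S [-119.3  148. ] z0.1890 F [ 0.01 -0.27 -0.26] w0.092
```

View pics/c3.png

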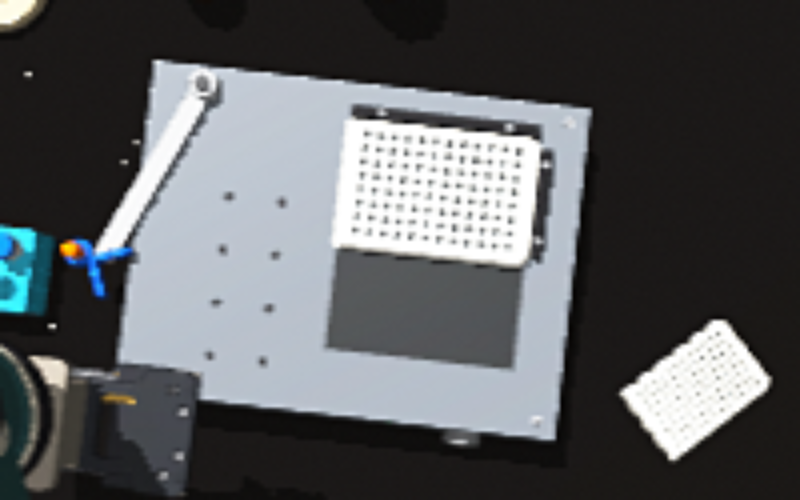

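```bash
cat >> h.py <<'E'
def C(th,gap=0,z=102):
    t=np.radians(th); u=np.array([np.cos(t),np.sin(t)]); v=np.array([-u[1],u[0]])
    q=np.array([95,108.3])+135.7*u-(15.1+gap)*v
    return P(q[0],q[1],z), Rt(t+np.pi/2)
def tang(th):
    t=np.radians(th); f=F(); return f[0]*-np.sin(t)+f[1]*np.cos(t)
E
python3 - <<'E'
from h import *; from loc import *
w=px2w([[215+72/4,130+248/4]],.115)[0]; d=S(w)-[95,108.3]; th=np.degrees(np.arctan2(d[1],d[0])); print(S(w),np.hypot(*d),th)
print([(round(r['score'],2),np.round(S(r['at']),1)) for r in tip_of('top','clamp_pin')])
for a in np.arange(149,220,10): 
    q=solver.inverse_kinematics(*C(a)); print(a,q is not None and q.round(2))
effector.grasp(10)
env.reach(*C(149,14,150)); st('above')
p,_=viewer.read_camera('top'); cv2.imwrite('pics/c4.png',cv2.resize(p[130:255,165:365,::-1],None,fx=4,fy=4))
E
```

```text
[-23.54922737 172.39779927] 134.76812375933906 151.60057175310425
[(0.7, array([-24.4, 176.3])), (0.52, array([  37.3, -113.9])), (0.33, array([ 87.5, -46.6]))]
149 [-0.95  0.69  0.57  1.63 -0.44  0.95 -0.86]
159 [-0.92  0.65  0.53  1.69 -0.4   0.91 -0.69]
169 [-0.89  0.61  0.49  1.74 -0.36  0.88 -0.52]
179 [-0.84  0.58  0.46  1.78 -0.33  0.86 -0.34]
189 [-0.79  0.56  0.42  1.81 -0.3   0.84 -0.16]
199 [-0.73  0.54  0.39  1.83 -0.27  0.82  0.03]
209 [-0.67  0.53  0.36  1.84 -0.25  0.82  0.23]
219 [-0.61  0.53  0.33  1.83 -0.23  0.82  0.43]
above t25.82 S [ -6.5 203.1] z0.1500 F [ 0.    0.59 -0.34] w0.000
```

View pics/c4.png

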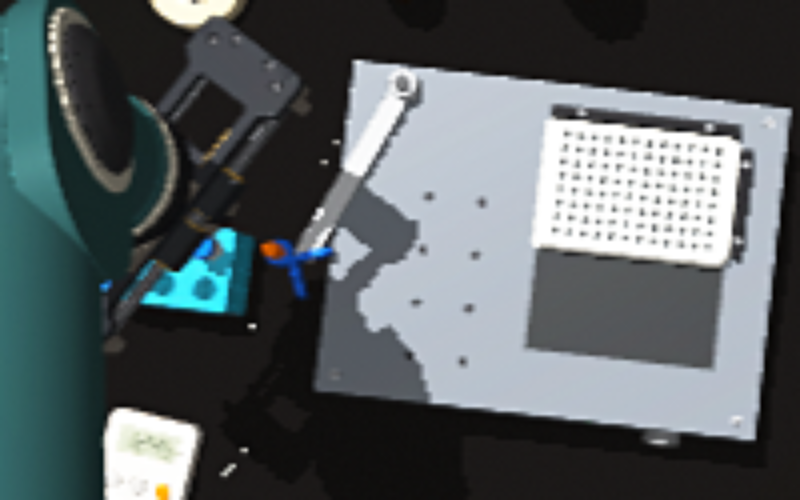

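Run:
```python
from h import *
env.movel(C(149,14)[0],rate=.15); st('down'); 
for a in range(150,200,6):
    p,R=C(a); env.movel(p,R,rate=.07); print(a,round(tang(a),2),F().round(1))
st()
import cv2; p,_=viewer.read_camera('top'); cv2.imwrite('pics/c5.png',cv2.resize(p[130:255,195:395,::-1],None,fx=4,fy=4))
```

```text
down t26.33 S [ -6.3 203. ] z0.1019 F [-0.4   0.25  0.87] w0.000
150 0.27 [-0.3 -0.1  0.6]
156 0.1 [-0.3  0.   0.3]
162 -0.71 [-0.3  0.8  0.3]
168 0.2 [-0.1 -0.2 -1.1]
174 -0.2 [-0.2  0.2  0.3]
180 -0.12 [0.5 0.1 0.5]
186 -0.17 [ 0.3  0.2 -0.2]
192 -0.35 [-0.1  0.3 -0.9]
198 -0.29 [-0.2  0.2 -0.3]
 t29.52 S [-38.7  81.1] z0.1020 F [-0.23  0.23 -0.28] w0.000
```

View pics/c5.png

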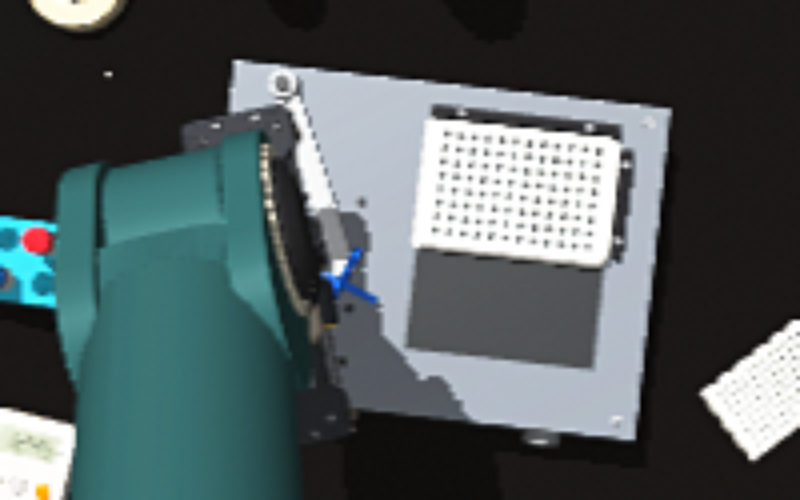

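Clamp is following (jaw now at crop (350,275)). Continuing to the stop with force checks.

Run:
```python
from h import *
for a in [203,208,212,214,215,216,217,218,218.6,219.2,219.8,220.4,221,221.6]:
    p,R=C(a); env.movel(p,R,rate=.05); f=tang(a); print(a,round(f,2),F().round(1))
    if f<-5: break
st()
```

```text
203 -0.65 [0.1 0.7 0.2]
208 -0.87 [-0.   1.  -0.5]
212 0.08 [ 0.9  0.5 -0.1]
214 0.03 [0.2 0.1 1. ]
215 -0.01 [-0.1 -0.  -0.2]
216 0.15 [0.3 0.  0.1]
217 -0.12 [-0.5 -0.2  0.3]
218 -1.74 [-1.   1.4 -0.3]
218.6 -4.43 [-2.7  3.5  0.9]
219.2 -7.32 [-4.4  5.9  2. ]
 t32.44 S [-21.1  36.2] z0.1020 F [-4.37  5.88  2.  ] w0.001
```

Run:
```python
from h import *; from loc import *
p,R=C(219.8); env.movel(p,R,rate=.05); print(tang(219))
env.pause(.2)
env.movel(C(219,15)[0],rate=.15); env.movel(C(219,15,190)[0],rate=.3)
env.reach(P(-120,170,220),Rt()); st()
p,_=viewer.read_camera('top'); cv2.imwrite('pics/top6.png',p[:,:,::-1]); cv2.imwrite('pics/c6.png',cv2.resize(p[140:240,240:360,::-1],None,fx=6.5,fy=6,interpolation=2))
for r in tip_of('top','clamp_pin'):
    d=S(r['at'])-[95,108.3]; print(r['score'],np.hypot(*d),np.degrees(np.arctan2(d[1],d[0]))%360)
p,_=viewer.read_camera('side'); cv2.imwrite('pics/s6.png',cv2.resize(p[150:250,260:400,::-1],None,fx=5,fy=5,interpolation=2))
st()
```

```text
-9.720816526060752
 t34.27 S [-119.7  168.5] z0.2186 F [-0.14 -0.46 -0.62] w0.000
0.59 134.53692650251816 216.81219377403954
 t34.42 S [-118.7  167.7] z0.2190 F [ 0.92 -0.99  0.55] w0.001
```

View pics/c6.png

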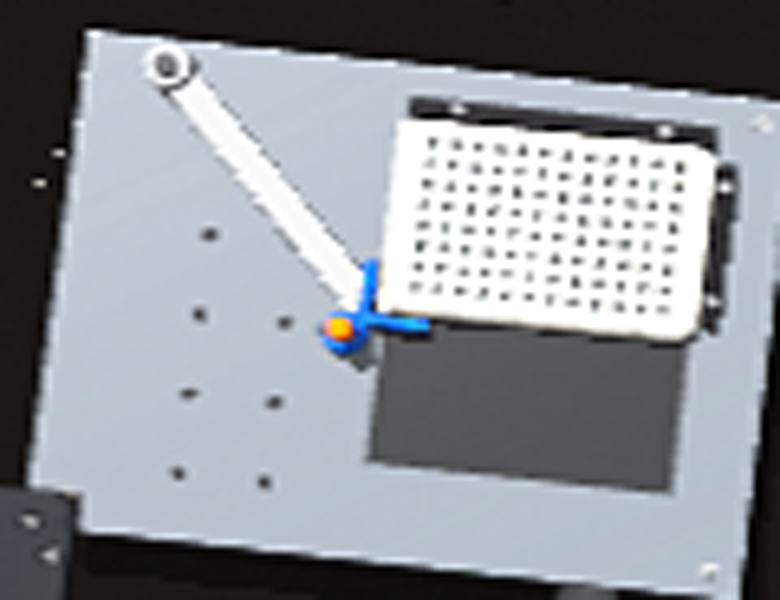

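View pics/s6.png

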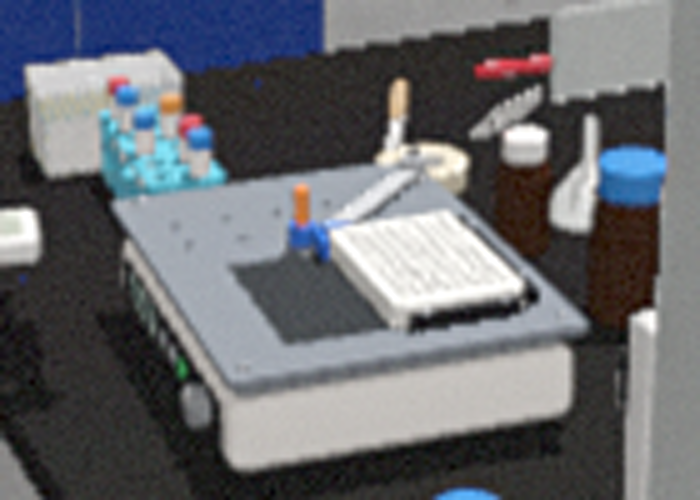

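```bash
cat > meas.py <<'E'
from h import *; from loc import *
from scipy.ndimage import map_coordinates
def prof(f,a,b,n,z,half=8,t0=.1,t1=.9):
    g=cv2.cvtColor(cv2.imread(f),cv2.COLOR_BGR2GRAY).astype(np.float32); o=[]
    for t in np.linspace(t0,t1,50):
        q=np.array(a)*(1-t)+np.array(b)*t; k=np.arange(-half,half+.1,.5)
        uv=w2px(np.array([P(*(q+np.array(n)*kk),z) for kk in k])); v=map_coordinates(g,[uv[:,1],uv[:,0]],order=1)
        dv=np.abs(np.gradient(v)); i=dv.argmax(); sl=slice(max(0,i-3),i+4); o.append((t,(k[sl]*dv[sl]).sum()/dv[sl].sum()))
    o=np.array(o); A=np.polyfit(o[:,0]-.5,o[:,1],1); r=o[:,1]-np.polyval(A,o[:,0]-.5); ok=abs(r)<1.5
    A=np.polyfit(o[ok,0]-.5,o[ok,1],1); return 'off %.2f ang %.4f n%d'%(A[1],A[0]/np.hypot(*(np.array(b)-a)),ok.sum())
for f in ['pics/top3.png','pics/top6.png']:
    print(f)
    print(' left ',prof(f,[-.5,12.8],[85,12.8],[0,1],87,t0=.4))
    print(' front',prof(f,[-.5,12.8],[-.5,-115],[1,0],87,t0=.25))
    print(' rightplatform',prof(f,[-110,-145],[110,-145],[0,1],75))
p=cv2.imread('pics/top6.png'); 
for f in ['pics/top0.png','pics/top6.png']:
    p=cv2.imread(f); h=[]
    a0=225 if '6' in f else 156
    for r in np.arange(20,112,3):
        k=np.radians(a0+np.degrees(np.arange(-14,14.1,.5)/r)); pts=np.array([P(95+r*np.cos(x),108.3+r*np.sin(x),85) for x in k]); uv=w2px(pts)
        v=map_coordinates(p.min(2).astype(float),[uv[:,1],uv[:,0]],order=1); w=np.clip(v-195,0,None)
        h.append((r,np.degrees((k*w).sum()/w.sum()))) if w.sum()>0 else 0
    h=np.array(h); print(f,h.round(1)[::4].tolist()); 
    q=np.c_[h[:,0]*np.cos(np.radians(h[:,1])),h[:,0]*np.sin(np.radians(h[:,1]))]; vx=cv2.fitLine(q.astype(np.float32),cv2.DIST_HUBER,0,.01,.01).ravel(); print(np.degrees(np.arctan2(vx[1],vx[0])))
E
python3 meas.py
```

```text
pics/top3.png
 left  off 1.26 ang -0.0135 n50
 front off -0.30 ang 0.0038 n50
 rightplatform off 0.03 ang 0.0001 n50
pics/top6.png
 left  off 1.36 ang -0.0069 n50
 front off -0.59 ang 0.0036 n50
 rightplatform off 0.04 ang 0.0001 n50
pics/top0.png [[20.0, 154.8], [32.0, 155.1], [44.0, 155.9], [56.0, 155.9], [68.0, 156.3], [80.0, 156.7], [92.0, 156.5], [104.0, 156.3]]
-23.025957
pics/top6.png [[20.0, 224.8], [32.0, 223.6], [44.0, 223.1], [56.0, 223.2], [68.0, 223.3], [80.0, 223.8], [92.0, 224.2], [104.0, 224.1]]
44.01266
```

```bash
python3 - <<'E'
from h import *; from loc import *
env.reach(*C(215,15,190)); env.movel(C(215,15)[0],rate=.2); st('down')
for a in [215,217.2,218,218.8,219.6,220.4,221.2,222,222.8,223.6]:
    p,R=C(a); env.movel(p,R,rate=.06); q=env.sense()
    d=S(q['ee_pos'])-[95,108.3]; t=np.radians(a); e=S(p)-S(q['ee_pos']); lag=e@np.array([-np.sin(t),np.cos(t)]); f=tang(a)
    print(a,'eff pin angle %.2f'%(a-np.degrees(lag/135.7)),'tang %.1f'%f)
    if f<-18: break
env.pause(.2)
env.movel(C(219,15)[0],rate=.15); env.movel(C(219,15,190)[0],rate=.3)
env.reach(P(-120,170,220),Rt()); st()
p,_=viewer.read_camera('top'); cv2.imwrite('pics/top7.png',p[:,:,::-1]); cv2.imwrite('pics/c7.png',cv2.resize(p[130:255,215:415,::-1],None,fx=4,fy=4))
E
sed -i 's/top6/top7/g; s/top3/top6/; s/.6. in f/"7" in f/' meas.py; python3 meas.py
```

```text
down t35.65 S [-33.2  56.2] z0.1027 F [ 0.38 -0.72  1.01] w0.001
215 eff pin angle 215.37 tang -0.1
217.2 eff pin angle 217.25 tang 0.1
218 eff pin angle 217.76 tang -0.9
218.8 eff pin angle 218.09 tang -5.8
219.6 eff pin angle 218.27 tang -8.7
220.4 eff pin angle 218.40 tang -11.2
221.2 eff pin angle 218.54 tang -13.5
222 eff pin angle 218.66 tang -16.9
222.8 eff pin angle 218.81 tang -19.3
 t39.67 S [-119.6  168.3] z0.2186 F [ 0.09  0.25 -0.46] w0.000
pics/top6.png
 left  off 1.36 ang -0.0069 n50
 front off -0.59 ang 0.0036 n50
 rightplatform off 0.04 ang 0.0001 n50
pics/top7.png
 left  off 1.33 ang 0.0069 n50
 front off -0.82 ang 0.0080 n47
 rightplatform off 0.03 ang 0.0001 n50
pics/top0.png [[20.0, 154.8], [32.0, 155.1], [44.0, 155.9], [56.0, 155.9], [68.0, 156.3], [80.0, 156.7], [92.0, 156.5], [104.0, 156.3]]
-23.025957
pics/top7.png [[20.0, 224.9], [32.0, 223.7], [44.0, 223.2], [56.0, 223.2], [68.0, 223.4], [80.0, 223.8], [92.0, 224.2], [104.0, 224.1]]
44.00248
```

View pics/top7.png

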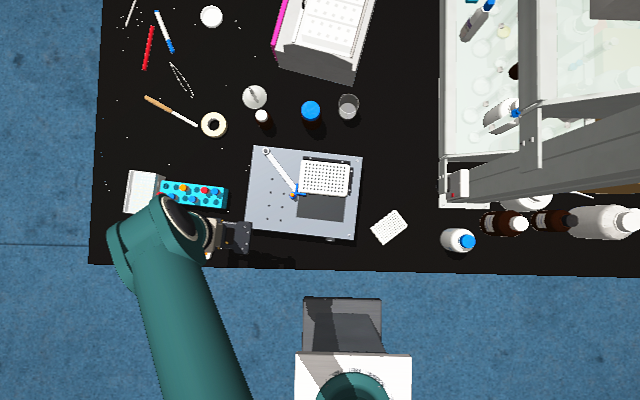

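Run:
```python
from h import *; from loc import *
p,d=viewer.read_camera('top'); W=dmap(d)
for nm,q in [('fl',(20,0)),('fr',(20,-100)),('rl',(65,0)),('rr',(65,-100))]:
    u,v=w2px(P(*q,89))[0].astype(int); print(nm,np.median(W[v-2:v+3,u-2:u+3,2]).round(4))
for n in ['tube_rack','timer','blue_cap_bottle']: print(n,[(round(r['score'],2),np.round(r['at'],3).tolist()) for r in tip_of('top',n)[:2]])
st(); workorder.finish_job()
```

```text
fl 0.0879
fr 0.0856
rl 0.0887
rr 0.0883
tube_rack [(0.74, [0.582, 0.448, 0.0])]
timer [(0.52, [0.44, 0.429, -0.001])]
blue_cap_bottle [(0.72, [0.477, -0.263, 0.002])]
 t39.92 S [-118.9  168.4] z0.2194 F [ 0.6  -0.38  0.28] w0.000
the job is handed in; nothing more can be done
```

The plate is home against both black stops and the clamp is closed over its free corner. I handed the job in at about 40 s of the 64 s allowed.

**Plate:** I pushed it with open fingers to the rear fence, then with shut fingers to the right-hand stop, then squared it once more against the fence. Each push ended in firm contact at about 6–10 N. The picture taken before the clamp was touched showed the plate against both stops.

**Clamp:** I pushed the orange pin round with shut fingers, without gripping it, until it stopped hard. I then pressed again to about 19 N, and the clamp arm's angle in the pictures did not change, about 224.0° both times. The plate stayed put and lies flat within the depth camera's noise.

**Checks that did not agree exactly:**
- **Pin angle:** the pin stopped at 218–218.8° by the arm's own position, and the network read 216.8° after the first closing, against the nominal 219°.
- **Plate edges:** the left edge measured about 1.3 mm outside its home line and the front edge about 0.3–0.8 mm outside.

I took both as calibration and pixel error (about 2 mm, 2.6 mm per pixel), because both ended on hard contact.

**Bystanders:** I pushed nothing but the plate and the pin. The last pictures and network readings showed the tube rack, timer and bottle in place, but I had no network reading from the start to compare them with. At the end the timer was mostly hidden by the arm.

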